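# Clear the welding fixture and hold a hinge leaf in line for tacking

### The job

Brush the three loose bar ends off the bed plate in front of the hinge jamb with the block brush (move them only with the brush), leave them on the table, and set the brush down on the table clear of the plate. Then pick up the loose hinge leaf and, keeping it level, bring its knuckle into the gap between the two fixed knuckles so that the three holes line up well enough for the pin to slide through. Finish still holding it there in the gripper, off the plate and not pressed against the jamb, ready to be tacked; leave the pin and the other tools where they are.

Things in the scene. Friction and masses are not known exactly. Their poses are not given: they have to be found in the camera images.
- jamb: The fixed welding fixture. Origin on the table surface straight below the middle of the hinge axis; +x points from the open bed into the jamb block, y runs along the hinge axis, z up. Bed plate: 8 mm thick, bare aluminium, from x=-140 to x=+80, y=-75 to +75 mm (two low bolt heads at x=+55). Jamb block x=+22 to +72, y=+-50, top 78 mm above the table; fixed steel leaf on its face, front surface at x=+16.
- jamb_eye (a point): Middle of the hinge axis, in the gap between the two fixed knuckles, 45 mm above the table; axes as the fixture (y along the hinge axis). The fixed knuckles are tubes, outside diameter 28, hole 14 mm, each 25 mm long, at y=-42 to -17 and +17 to +42 mm: the gap is 34 mm wide, open towards -x, above and below.
- leaf_mid (a point): Where to hold the loose steel hinge leaf: half-way through the thickness of its flat plate, near its balance point. x points to the knuckle, y across the plate, z up. Plate 75 long (x=-50 to +25 from here), 50 wide, 8 mm thick, lying flat on the table; a neck 30 wide joins it to the knuckle. Whole leaf 0.27 to 0.39 kg. It can be gripped from above across its 50 mm width with the fingertips.
- leaf_eye (a point): Centre of the hole in the loose leaf's knuckle, 45 mm in +x and 10 mm in +z from leaf_mid; y runs along the hole. Knuckle: tube, outside diameter 28, hole 14, length 30 mm, its underside flush with the plate's underside. With the holes in line the plate's underside is 31 mm above the table.
- brush_mid (a point): Centre of the block brush, half-way up. Brass bristles below, wooden back above; 114 long (x), 24 wide (y), 70 mm high (z); bristles are the lower 32 mm and do not give. It stands on its bristles on the table; about 0.25 kg. Grip across the 24 mm width of the wood.
- scrap0_mid (a point): Centre of a loose sawn end of steel bar, 30 x 24 x 24 mm, about 0.06 to 0.13 kg, lying on the bed plate; to be brushed off.
- scrap1_mid (a point): Centre of a loose sawn end of steel bar, 24 x 24 x 24 mm, about 0.06 to 0.13 kg, lying on the bed plate; to be brushed off.
- scrap2_mid (a point): Centre of a loose sawn end of steel bar, 27 x 24 x 24 mm, about 0.06 to 0.13 kg, lying on the bed plate; to be brushed off.
- brush: The block brush again: origin under its middle, 35 mm below brush_mid.
- leaf: The loose hinge leaf again: origin on the underside of its plate, 5 mm in -x and 4 mm in -z from leaf_mid.
- scrap0: The same bar end as scrap0_mid; origin at the middle of its underside as built.
- scrap1: The same bar end as scrap1_mid; origin at the middle of its underside as built.
- scrap2: The same bar end as scrap2_mid; origin at the middle of its underside as built.
- pin: Hinge pin lying on the table, 10 mm diameter, about 95 long, with a small square head; leave it alone.
- clamp: Steel C-clamp lying flat, 150 x 95 mm, 12 high; leave it alone.
- magnet: Square welding magnet, about 85 x 85 mm, 20 high; leave it alone.
- hammer: Hammer lying on the table (origin under its middle); leave it alone.
- angle: Length of angle iron, 200 long, 40 wide and 40 high; leave it alone.
- rodcan: Open steel can, 70 mm diameter, 110 high, holding welding rods that reach about 200 mm high; leave it alone.
Mind the look-alikes: they are no part of the job. Leave any blue, green or turquoise look-alike of the brush alone.

How it is judged:
On the way, in this order (a step that is already met when the one before it is completed fails the run):
1. the three bar ends are off the bed plate while the brush is held ((y of scrap0_mid in the frame of jamb above 0.085 m or y of scrap0_mid in the frame of jamb below -0.085 m or x of scrap0_mid in the frame of jamb below -0.15 m) and (y of scrap1_mid in the frame of jamb above 0.085 m or y of scrap1_mid in the frame of jamb below -0.085 m or x of scrap1_mid in the frame of jamb below -0.15 m) and (y of scrap2_mid in the frame of jamb above 0.085 m or y of scrap2_mid in the frame of jamb below -0.085 m or x of scrap2_mid in the frame of jamb below -0.15 m) and height (world z) of each of scrap0_mid, scrap1_mid, scrap2_mid above 0 m and contact force between the fingers and brush above 1 N), for 0.1 s.
2. the brush is set down on the table, clear of the bed plate, and let go ((y of scrap0_mid in the frame of jamb above 0.085 m or y of scrap0_mid in the frame of jamb below -0.085 m or x of scrap0_mid in the frame of jamb below -0.15 m) and (y of scrap1_mid in the frame of jamb above 0.085 m or y of scrap1_mid in the frame of jamb below -0.085 m or x of scrap1_mid in the frame of jamb below -0.15 m) and (y of scrap2_mid in the frame of jamb above 0.085 m or y of scrap2_mid in the frame of jamb below -0.085 m or x of scrap2_mid in the frame of jamb below -0.15 m) and height (world z) of each of scrap0_mid, scrap1_mid, scrap2_mid, brush_mid above 0 m and (y of brush_mid in the frame of jamb above 0.095 m or y of brush_mid in the frame of jamb below -0.095 m or x of brush_mid in the frame of jamb below -0.2 m) and height (world z) of brush_mid below 0.045 m and contact force between the fingers and brush below 0.1 N and linear speed of brush below 0.02 m/s), for 0.2 s.
At the end, for the whole second after the job is handed in: Leaf held still in the fingers, hole centre within 4 mm of the hinge axis (5 mm along it), axes within 0.1 rad, level within 0.15 rad, under 12 N on the fixture; bar ends on the table, centres over 85 mm to the side or past the front edge; brush let go on the table clear of the plate ((y of scrap0_mid in the frame of jamb above 0.085 m or y of scrap0_mid in the frame of jamb below -0.085 m or x of scrap0_mid in the frame of jamb below -0.15 m) and (y of scrap1_mid in the frame of jamb above 0.085 m or y of scrap1_mid in the frame of jamb below -0.085 m or x of scrap1_mid in the frame of jamb below -0.15 m) and (y of scrap2_mid in the frame of jamb above 0.085 m or y of scrap2_mid in the frame of jamb below -0.085 m or x of scrap2_mid in the frame of jamb below -0.15 m) and height (world z) of each of scrap0_mid, scrap1_mid, scrap2_mid, brush_mid above 0 m and (y of brush_mid in the frame of jamb above 0.095 m or y of brush_mid in the frame of jamb below -0.095 m or x of brush_mid in the frame of jamb below -0.2 m) and height (world z) of brush_mid below 0.045 m and contact force between the fingers and brush below 0.1 N and x of leaf_eye in the frame of jamb_eye between -0.004 and 0.004 m and y of leaf_eye in the frame of jamb_eye between -0.005 and 0.005 m and z of leaf_eye in the frame of jamb_eye between -0.004 and 0.004 m and angle between the y axis of leaf and the y axis of jamb, either way round below 0.1 rad and angle between leaf's own z axis and vertical below 0.15 rad and x of leaf_mid in the frame of jamb below -0.02 m and contact force between the fingers and leaf above 2 N and contact force between leaf and jamb below 12 N and linear speed of leaf below 0.02 m/s); the arm keeps its last pose, push and grip.
It fails at once if a bar end is moved with the fingers, the arm or the hinge leaf (contact force between any of the fingers, the arm, leaf and scrap0 above 0.5 N or contact force between any of the fingers, the arm, leaf and scrap1 above 0.5 N or contact force between any of the fingers, the arm, leaf and scrap2 above 0.5 N).
It fails at once if the pin or another tool is shifted by more than 30 mm (distance of any of pin, clamp, magnet, hammer, angle, rodcan from where it was at the start of the episode above 0.03 m).
It also fails if it takes over 67 s, if anything falls off the work surface, if the arm or the gripper's body presses on something with over 40 N, if the wrist force passes 120 N, or if a joint passes its speed limit or range.

### The arm

A 6-joint arm with a two-finger parallel gripper is mounted at the origin on the work surface. World frame = base frame: x ahead of the robot, y to its left, z up, the work surface at z = 0. Lengths are in m, angles in rad, forces in N, time in s.
With the tool pointing down it reaches from about 0.325 to 0.75 m from the base axis. Payload 7.6 kg.
Tool frame: the origin (TCP) lies at the very end of the fingers, on their centre line; the grasp point (between the pads) lies 19 mm behind it; z points along the fingers, y is the line along which they close (so a half turn about z gives the same grasp; the last joint's range is limited). The gripper opens to 85 mm and grips with 20 to 120 N. Pads are 22 mm wide; open, the fingers measure 114 mm over their backs; the gripper's body (76 mm by 85 mm) begins 54 mm behind the grasp point. The pads swing forward as they close: fully open they stand 13 mm farther back than shut.
Start: joints at [-1.178, 0.052, 1.401, -0, 1.689, -0.07], TCP at [0.234, -0.47, 0.231] pointing down, gripper open.
Joint ranges: [-2.9, 2.9], [-0.91, 2.17], [0.12, 2.37], [-1.06, 4.2], [0.26, 2.73], [-2.93, 2.93]. Speed limits (rad/s): [2.57, 2.57, 3.01, 3.14, 3.14, 3.14].

### API

Orientations are given as [roll, pitch, yaw] about the fixed x, y, z axes, in that order (R = Rz(yaw) Ry(pitch) Rx(roll)).
In Python, from workcell import manip gives the robot as it stands. The module is installed in compiled form; this text tells all that it offers.
- The arm moves only by the tool step_arm, never from a script. Its argument "motion" is a list of rows, each a list of 3 entries, a list of its own where there are three numbers: the gripper's target within -1 to 1 (fully open at 1, half-way at 0, shut at -1), then the shift along the tool's x, y, z in mm, then the turn about the tool's z in degrees. In form: [[jaw, [x, y, z], spin], ...]. A call has 1 to 12 rows; each row shifts and turns the commanded pose from where the row before left it, along the tool's axes as they then stand; what a row does not reach is not made up. A row lasts 1/10 s, in which the tool goes at most 50 mm and 8.59 degrees, less where a joint would pass 70% of its speed; a pose out of reach is approached as far as the arm can. A call is refused whole if a number of a shift passes 50 or a number of a turn 8.59, either way. A call with a gripper value outside its range is refused whole. The fingers move at their own pace and stop on an object; the grip force is fixed at half the most. Time passes only in rows, so rows that do not move let the fingers close. It gives the time, the measured TCP pose, the force, the opening and the grip force at its end, in the units of the state.
- manip.get_obs(): the state, without advancing time (a new reading comes with each control period).
- manip.get_image(name): name is "side" or "top"; returns the picture (384x512x3 uint8, red, green, blue); there is no depth.
- manip.camera_model(name): a dict with "K" (3x3 intrinsics, pixels), "view" (4x4, takes a point from world to camera coordinates). Camera axes: x right, y up, looking along -z (the intrinsics and any distortion apply to the point x, -y, -z); pixel columns grow to the right and rows downward; lengths in m; the calibration is good to about 2 mm. A picture is of the moment at which its call begins. camera_model takes no time and is no camera call.
- manip.finish_job(): hands the job in; it is judged then, once.
Trained networks look in the newest picture that a camera, given by its name, has taken for a name from the list of things; names that differ only in an ending like _2 or _b are one class to them, and where a whole thing is asked for, a point or a joint stands for the part that bears it (a point fixed in the world has none). Each returns a list of dicts, best first, with "p" (0 to 1); they miss things now and then, are a little off and sometimes report something else, mostly with a low value. They report only what shows in the picture. A call takes as long as a camera call. They do not tell look-alikes from the thing itself.
- manip.boxes_of(target, camera): "location" ([x, y, z] in m, in world coordinates, good to about 4 mm: the middle of the surface that is visible of it).
- manip.trace(target, camera): "mask" (384x512 bool, what is visible of it).
The state is a dict: "clock": time; "joints": joint angles; "joint_vel": joint speeds; "joint_efforts": joint torques, N m; "ee_pos": TCP position; "eef_rot": TCP orientation; "ft_force": force on the tool from outside, world axes, zero at the start; "wrist_torque": the same for the moment, N m; "width": finger opening in m; "grasp_force": force on a finger pad.
Only numpy, scipy, OpenCV 4.12 (cv2) and the standard library are available. Lean on these libraries where they do the work, as an engineer would, in place of code of your own. Each camera call takes 0.05 s, during which the arm holds its last target. There are 200 camera calls.

## Working session

There is one attempt and no reset: what is moved stays moved. The work goes in short steps, Python scripts to look and compute and a tool call to move; the robot and the scene stay as the last step left them, time stands still between calls to the robot, and variables do not carry over. Pictures are saved under pics/ and viewed, at most 10 in all, crops included, and the job is handed in when it is done.

Besides the shell and the picture viewer there is one more tool, called as a command line: name --argument value ..., lists and objects as JSON in quotes. step_arm: Moves the arm, as the interface text tells. Its arguments: {"type":"object","properties":{"motion":{"type":"array","items":{"type":"array"}}},"required":["motion"]}

```bash
mkdir -p pics
cat > h.py <<'E'
from workcell import manip
import numpy as np, cv2
def save(cam,fn):
    im=manip.get_image(cam); cv2.imwrite('pics/'+fn,im[:,:,::-1]); return im
def px(cam,P):
    m=manip.camera_model(cam); c=(m['view']@np.append(P,1))[:3]; q=m['K']@np.array([c[0],-c[1],-c[2]]); return q[:2]/q[2]
def ray(cam,u,v,z):
    m=manip.camera_model(cam); d=np.linalg.inv(m['K'])@np.array([u,v,1.]); d=np.array([d[0],-d[1],-d[2]])
    V=np.array(m['view']); R=V[:3,:3]; o=-R.T@V[:3,3]; w=R.T@d; return o+w*(z-o[2])/w[2]
E
python3 - <<'E'
from h import *
a=save('top','t0.png'); b=save('side','s0.png')
for c in ('top','side'):
    print(c,manip.camera_model(c)['K'].round(0).tolist(), 'cam at',(-manip.camera_model(c)['view'][:3,:3].T@manip.camera_model(c)['view'][:3,3]).round(3), sorted(manip.camera_model(c).keys()))
    for t in ['jamb','jamb_eye','leaf_mid','leaf_eye','brush_mid','scrap0_mid','scrap1_mid','scrap2_mid','pin','clamp','magnet','hammer','angle','rodcan']:
        print(t,[(round(r['p'],2),np.round(r['location'],3).tolist(),px(c,r['location']).round().tolist()) for r in manip.boxes_of(t,c)][:3])
print(manip.get_obs())
E
```

```text
top [[391.0, 0.0, 253.0], [0.0, 391.0, 191.0], [0.0, 0.0, 1.0]] cam at [ 0.213 -0.007  1.393] ['K', 'view']
jamb [(0.43, [0.485, 0.292, 0.073], [171.0, 192.0])]
jamb_eye [(0.93, [0.623, -0.038, 0.002], [268.0, 164.0])]
leaf_mid [(0.66, [0.542, -0.311, 0.01], [342.0, 189.0]), (0.18, [0.672, -0.384, 0.09], [368.0, 149.0])]
leaf_eye [(0.96, [0.54, -0.316, 0.01], [343.0, 190.0])]
brush_mid [(0.7, [0.263, 0.362, 0.073], [144.0, 256.0]), (0.69, [0.484, 0.291, 0.067], [172.0, 193.0]), (0.6, [0.348, 0.224, 0.076], [187.0, 233.0])]
scrap0_mid [(0.57, [0.57, -0.005, 0.037], [258.0, 175.0])]
scrap1_mid [(0.45, [0.54, -0.03, 0.029], [265.0, 184.0])]
scrap2_mid [(0.74, [0.768, 0.174, 0.013], [213.0, 124.0]), (0.43, [0.575, -0.069, 0.033], [276.0, 175.0])]
pin []
clamp [(0.8, [0.769, 0.175, 0.011], [213.0, 124.0]), (0.18, [0.574, -0.072, 0.035], [277.0, 175.0])]
magnet [(0.77, [0.376, -0.016, 0.019], [258.0, 230.0]), (0.46, [0.673, -0.386, 0.091], [369.0, 149.0])]
hammer [(0.83, [0.516, 0.492, 0.019], [120.0, 184.0])]
angle [(0.65, [0.461, -0.508, 0.004], [397.0, 214.0])]
rodcan [(0.94, [0.675, -0
[... 1170 characters left out ...]
ck': 1.5, 'joints': array([-1.17827597e+00,  5.21868093e-02,  1.40070641e+00, -3.73413800e-06,
        1.68859297e+00, -7.03521278e-02]), 'joint_vel': array([-4.03754878e-04,  1.51263282e-03, -4.51429910e-05, -1.93893981e-03,
       -7.63469320e-04,  1.76097384e-04]), 'joint_efforts': array([ 2.04541248e-03, -3.81541371e+01, -3.60301137e+01,  1.05827196e-04,
        2.79983506e-04,  7.18329716e-06]), 'ee_pos': array([ 0.23442556, -0.46977634,  0.231327  ]), 'eef_rot': array([3.14148672e+00, 1.11823077e-05, 4.62872041e-01]), 'ft_force': array([ 0.15448809, -1.16256478, -0.256501  ]), 'wrist_torque': array([0.06505723, 0.06956317, 0.01938554]), 'grasp_force': 0.0, 'width': 0.08527103236257402}
```

Run:
```python
import cv2
for n in ('t0','s0'):
    i=cv2.imread(f'pics/{n}.png'); i=i[90:310,80:440] if n=='t0' else i[100:384,100:440]
    cv2.imwrite(f'pics/{n}b.png',cv2.resize(i,None,fx=2.2 if n=='t0' else 2.1,fy=2.2 if n=='t0' else 2.1,interpolation=cv2.INTER_CUBIC))
```

```text
(no output)
```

View pics/t0b.png

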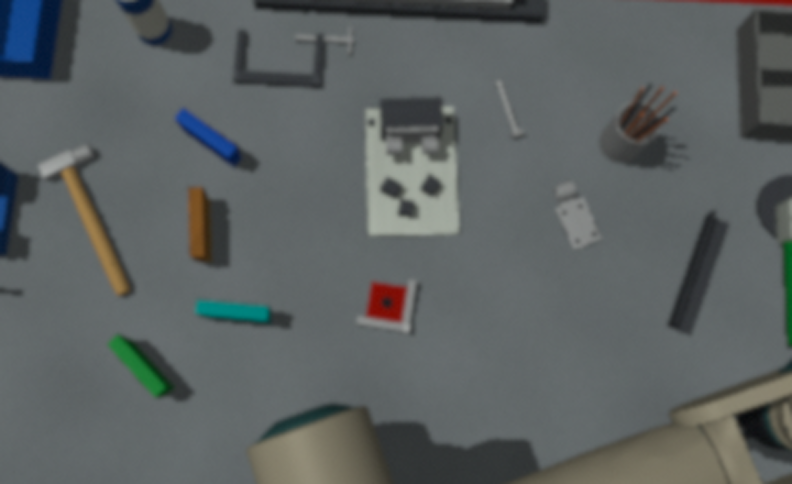

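View pics/s0b.png

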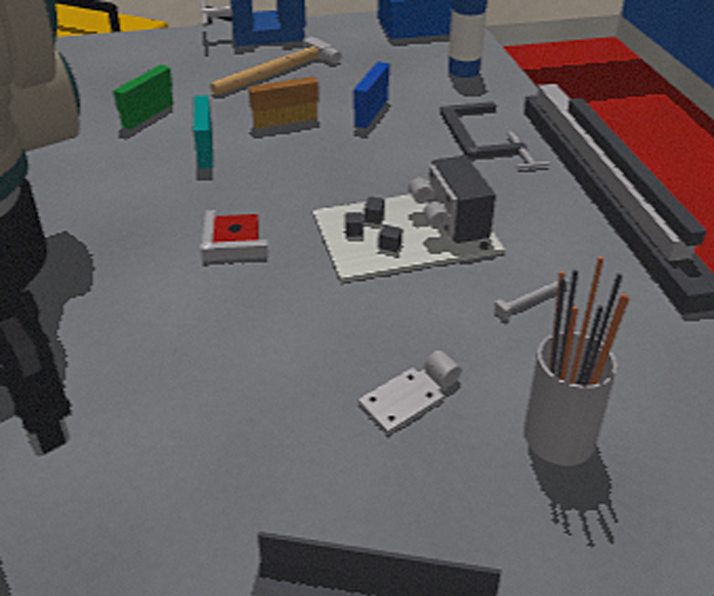

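Candidates for the brush in the top picture are wood-coloured (170,191), blue (174,152), teal (187,231) and green (143,256). Only (170,191) has a wooden back and brass bristles, and it also shows at side (235,148), so I choose it. The three bar ends are at about (258,175), (265,184) and (276,175). The loose leaf is at (342,188).

```bash
cat > meas.py <<'E'
from h import *
def lmask(im,lo,box):
    g=im.astype(int).min(2)>lo; m=np.zeros(g.shape,np.uint8); u0,v0,u1,v1=box; m[v0:v1,u0:u1]=g[v0:v1,u0:u1]; 
    n,l,s,_=cv2.connectedComponentsWithStats(m); k=1+np.argmax(s[1:,4]); return (l==k).astype(np.uint8)
E
python3 - <<'E'
from meas import *
t=cv2.imread('pics/t0.png')[:,:,::-1]; s=cv2.imread('pics/s0.png')[:,:,::-1]
print('plate',t[190,252],t[188,290],'table',t[200,300],'leaf',t[190,342],s[285,290],'side plate',s[225,270],'brush',t[195,170])
# plate via outline points
for c,im,box in (('top',t,(240,130,300,205)),('side',s,(240,185,350,240))):
    m=lmask(im,175,box); cn=max(cv2.findContours(m,0,1)[0],key=cv2.contourArea)
    W=np.array([ray(c,*p,0.008)[:2] for p in cn[:,0,:].astype(float)])
    r=cv2.minAreaRect((W*1000).astype(np.float32)); print(c,m.sum(),r, cv2.boxPoints(r).round(0).tolist())
for c,im,box in (('top',t,(325,165,362,210)),('side',s,(262,260,330,312))):
    m=lmask(im,140,box); cn=max(cv2.findContours(m,0,1)[0],key=cv2.contourArea)
    W=np.array([ray(c,*p,0.008)[:2] for p in cn[:,0,:].astype(float)])
    r=cv2.minAreaRect((W*1000).astype(np.float32)); print('leaf',c,m.sum(),r,cv2.boxPoints(r).round(0).tolist())
# brush top by colour
hs=cv2.cvtColor(np.ascontiguousarray(t),cv2.COLOR_RGB2HSV); m=np.zeros(t.shape[:2],np.uint8); b=(hs[:,:,0]<22)&(hs[:,:,1]>110); m[165:220,155:190]=b[165:220,155:190]
cn=max(cv2.findContours(m,0,1)[0],key=cv2.contourArea); W=np.array([ray('top',*p,0.07)[:2] for p in cn[:,0,:].astype(float)])
print('brush',m.sum(),cv2.minAreaRect((W*1000).astype(np.float32)))
# scraps dark on plate
m=np.zeros(t.shape[:2],np.uint8); m[165:195,248:288]=(t.max(2)<110)[165:195,248:288]
n,l,st,ce=cv2.connectedComponentsWithStats(m)
for k in range(1,n): print('scrap',st[k].tolist(),ray('top',*ce[k],0.032).round(3))
E
```

```text
plate [164 171 161] [ 96 102 102] table [ 99 105 107] leaf [133 136 134] [166 164 163] side plate [180 180 172] brush [118  78  34]Traceback (most recent call last):
  File "<stdin>", line 6, in <module>
  File "meas.py", line 4, in lmask
    n,l,s,_=cv2.connectedComponentsWithStats(m); k=1+np.argmax(s[1:,4]); return (l==k).astype(np.uint8)
                                                     ~~~~~~~~~^^^^^^^^^
    return _wrapfunc(a, 'argmax', axis=axis, out=out, **kwds)
    return bound(*args, **kwds)
ValueError: attempt to get argmax of an empty sequence
```

Run:
```python
from meas import *
t=cv2.imread('pics/t0.png')[:,:,::-1]; s=cv2.imread('pics/s0.png')[:,:,::-1]
print('side table',s[225,200],s[300,250])
U=6
def go(n,c,im,box,lo,z):
    u0,v0,u1,v1=box
    g=cv2.resize(np.ascontiguousarray(im[v0:v1,u0:u1]).min(2),None,fx=U,fy=U,interpolation=cv2.INTER_CUBIC)
    m=(g>lo).astype(np.uint8); cn=max(cv2.findContours(m,0,1)[0],key=cv2.contourArea)[:,0,:]
    W=np.array([ray(c,u0+(p[0]+.5)/U-.5,v0+(p[1]+.5)/U-.5,z)[:2] for p in cn.astype(float)])
    r=cv2.minAreaRect((W*1000).astype(np.float32)); print(n,c,np.round(r[0],1),np.round(r[1],1),round(r[2],1),cv2.boxPoints(r).round(0).tolist()); return W
for c,im,box,lo in (('top',t,(240,133,296,203),130),('side',s,(243,185,345,240),145)): go('plate',c,im,box,lo,.008)
for c,im,box,lo in (('top',t,(325,168,362,210),117),('side',s,(262,260,330,312),130)): go('leaf',c,im,box,lo,.008)
sat=255-0*t; d=np.clip(t[:,:,0].astype(int)-t[:,:,2],0,255).astype(np.uint8); d=np.dstack([d]*3)
go('brush','top',d,(155,165,190,220),42,.07)
inv=255-t
inv=255-np.dstack([t.max(2)]*3); 
g=t.max(2)
m=np.zeros(g.shape,np.uint8); m[165:195,248:288]=(g<115)[165:195,248:288]
n,l,st,ce=cv2.connectedComponentsWithStats(m)
for k in range(1,n): print('scrap',st[k].tolist(),ray('top',*ce[k],0.032).round(3))
```

```text
side table [52 53 56] [110 110 113]
plate top [610.6 -33.7] [219.7 151. ] 4.5 [[495.0, 33.0], [507.0, -118.0], [726.0, -100.0], [714.0, 50.0]]Traceback (most recent call last):
  File "<stdin>", line 11, in <module>
  File "<stdin>", line 9, in go
  File "h.py", line 8, in ray
    m=manip.camera_model(cam); d=np.linalg.inv(m['K'])@np.array([u,v,1.]); d=np.array([d[0],-d[1],-d[2]])
ValueError: time passes only in moves, steps and waits
```

```bash
python3 - <<'E'
from workcell import manip; import pickle
pickle.dump({c:manip.camera_model(c) for c in('top','side')},open('cam.pkl','wb'))
E
sed -i "s/manip.camera_model(cam)/CM[cam]/; 2a import pickle; CM=pickle.load(open('cam.pkl','rb'))" h.py
cat > meas.py <<'E'
from h import *
U=6
def go(n,c,im,box,lo,z):
    u0,v0,u1,v1=box
    g=cv2.resize(np.ascontiguousarray(im[v0:v1,u0:u1]).min(2),None,fx=U,fy=U,interpolation=cv2.INTER_CUBIC)
    m=(g>lo).astype(np.uint8); cn=max(cv2.findContours(m,0,1)[0],key=cv2.contourArea)[:,0,:]
    W=np.array([ray(c,u0+(p[0]+.5)/U-.5,v0+(p[1]+.5)/U-.5,z)[:2] for p in cn.astype(float)])
    r=cv2.minAreaRect((W*1000).astype(np.float32)); print(n,c,np.round(r[0],1),np.round(r[1],1),round(r[2],1),cv2.boxPoints(r).round(0).tolist()); return W
def redblue(t):
    d=np.clip(t[:,:,0].astype(int)-t[:,:,2],0,255).astype(np.uint8); return np.dstack([d]*3)
E
python3 - <<'E'
from meas import *
t=cv2.imread('pics/t0.png')[:,:,::-1]; s=cv2.imread('pics/s0.png')[:,:,::-1]
for c,im,box,lo in (('top',t,(240,133,296,203),130),('side',s,(243,185,345,240),145)): go('plate',c,im,box,lo,.008)
for c,im,box,lo in (('top',t,(325,168,362,210),117),('side',s,(262,260,330,312),135)): go('leaf',c,im,box,lo,.008)
go('brush','top',redblue(t),(155,165,190,220),42,.07)
g=t.max(2)
m=np.zeros(g.shape,np.uint8); m[165:195,248:288]=(g<115)[165:195,248:288]
n,l,st,ce=cv2.connectedComponentsWithStats(m)
th=np.radians(4.5)
for k in range(1,n):
    p=ray('top',*ce[k],0.026); d=p[:2]-[.6405,-.0313]; print('scrap',st[k].tolist(),p.round(3),(d@[np.cos(th),np.sin(th)]).round(3),(d@[-np.sin(th),np.cos(th)]).round(3))
cv2.imwrite('pics/crop.png',cv2.resize(np.hstack([cv2.copyMakeBorder(t[165:222,150:192],0,0,0,0,0),t[165:222,325:365],s[125:182,210:262]])[:,:,::-1],None,fx=5,fy=5,interpolation=cv2.INTER_CUBIC))
E
```

```text
plate top [610.6 -33.7] [219.7 151. ] 4.5 [[495.0, 33.0], [507.0, -118.0], [726.0, -100.0], [714.0, 50.0]]
plate side [578.5 -40.9] [158.9 150.7] 4.4 [[494.0, 28.0], [505.0, -122.0], [663.0, -110.0], [652.0, 40.0]]
leaf top [ 536.9 -312.8] [77.9 50.9] 24.5 [[491.0, -306.0], [512.0, -352.0], [583.0, -320.0], [562.0, -273.0]]
leaf side [ 537.6 -315.7] [81.7 49.8] 25.8 [[490.0, -311.0], [512.0, -356.0], [585.0, -320.0], [564.0, -275.0]]
brush top [489.3 299.7] [114.4  27.2] 7.3 [[431.0, 306.0], [434.0, 279.0], [548.0, 294.0], [544.0, 321.0]]
scrap [253, 171, 17, 18, 128] [ 0.558 -0.017  0.026] -0.081 0.021
scrap [272, 170, 9, 9, 63] [ 0.581 -0.069  0.026] -0.063 -0.033
```

View pics/crop.png

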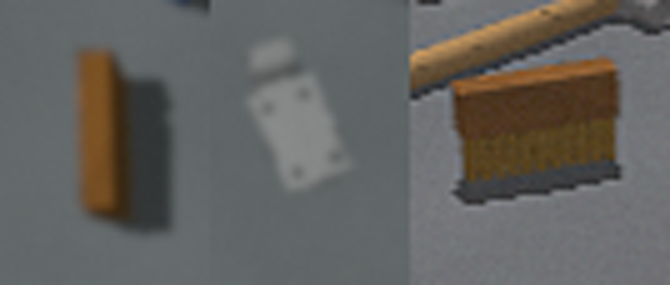

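The crop confirms the wood-and-brass brush at (0.489, 0.301), yaw 7.4°. Jamb origin is about (0.6405, -0.0313), yaw 4.5°. I'll go above the brush.

step_arm --motion '[[1,[0,0,0],8.5],[1,[0,0,0],8.5],[1,[0,0,0],2.1],[1,[19.5,-40.7,0],0],[1,[19.5,-40.7,0],0],[1,[19.5,-40.7,0],0],[1,[19.5,-40.7,0],0],[1,[19.5,-40.7,0],0],[1,[19.5,-40.7,0],0],[1,[19.5,-40.7,0],0],[1,[19.5,-40.7,0],0],[1,[19.5,-40.7,0],0]]'

```text
clock: 2.7
ee_pos: [0.3613, -0.0821, 0.2316]
eef_rot: [3.141, -0.001, 0.129]
ft_force: [1.2, -1.1, -0.6]
width: 0.0852
grasp_force: 0.0
```

step_arm --motion '[[1,[19.5,-40.7,9],0],[1,[19.5,-40.7,9],0],[1,[19.5,-40.7,9],0],[1,[19.5,-40.7,9],0],[1,[19.5,-40.7,9],0],[1,[19.5,-40.7,9],0],[1,[19.5,-40.7,9],0],[1,[19.5,-40.7,9],0],[1,[19.5,-40.7,9],0],[1,[0,0,0],0],[1,[0,0,0],0]]'

```text
clock: 3.8
ee_pos: [0.4876, 0.3025, 0.1492]
eef_rot: [3.141, 0.002, 0.131]
ft_force: [-0.2, 0.6, -0.1]
width: 0.0852
grasp_force: 0.0
```

```bash
cat >> h.py <<'E'
def d(x,y,z,yawdeg=None):
    o=manip.get_obs(); p=o['ee_pos']; w=o['eef_rot'][2]; e=np.array([x,y,z])-p
    print('t',round(o['clock'],2),'at',p.round(4),np.degrees(o['eef_rot']).round(2),'F',np.round(o['ft_force'],1),'w',round(o['width'],4),'g',round(o['grasp_force'],1))
    print('tool shift mm',np.round([1e3*(e@[np.cos(w),np.sin(w),0]),1e3*(e@[np.sin(w),-np.cos(w),0]),-1e3*e[2]],1),'spin',None if yawdeg is None else round(np.degrees(w)-yawdeg,2))
def J(x,y,z=0,a=4.5,O=(.6405,-.0313)):
    a=np.radians(a); return O[0]+x*np.cos(a)-y*np.sin(a),O[1]+x*np.sin(a)+y*np.cos(a),z
E
python3 - <<'E'
from meas import *
d(.489,.301,.042,7.4)
s=manip.get_image('side'); t=manip.get_image('top')
print([(round(r['p'],2),np.round(r['location'],3).tolist()) for r in manip.boxes_of('brush','side')])
cv2.imwrite('pics/c1.png',cv2.resize(np.hstack([s[90:190,180:300],t[140:240,120:240]])[:,:,::-1],None,fx=3.2,fy=3.2))
E
```

```text
t 3.8 at [0.4876 0.3025 0.1492] [1.7994e+02 1.1000e-01 7.5000e+00] F [-0.2  0.6 -0.1] w 0.0852 g 0.0
tool shift mm [  1.2   1.6 107.2] spin 0.1
[(0.93, [0.262, 0.353, 0.044]), (0.77, [0.489, 0.292, 0.045]), (0.74, [0.628, 0.276, 0.052]), (0.73, [0.356, 0.179, 0.064])]
```

View pics/c1.png

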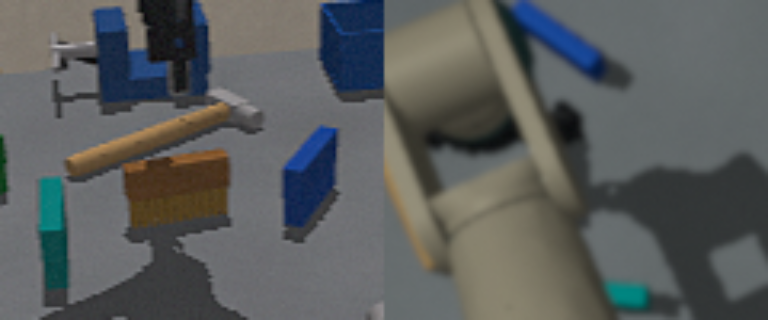

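The gripper stands over the wooden brush; in the crop the brush is at (178,190) and the gripper above it at (170,40). Descend and close.

step_arm --motion '[[1,[1,1.5,30],0],[1,[0,0,30],0],[1,[0,0,25],0],[1,[0,0,15],0],[1,[0,0,7],0],[-1,[0,0,0],0],[-1,[0,0,0],0],[-1,[0,0,0],0],[-1,[0,0,0],0],[-1,[0,0,0],0],[-1,[0,0,0],0],[-1,[0,0,0],0]]'

```text
clock: 5.15
ee_pos: [0.4896, 0.3009, 0.0443]
eef_rot: [-3.141, -0.002, 0.13]
ft_force: [-1.2, -0.9, 5.2]
width: 0.023
grasp_force: 59.2
```

Run:
```python
from h import *
for x,y,z in ((-.083,.16,.14),(-.083,-.125,.14)):
    print(J(x,y,z)); d(*J(x,y,z),4.5)
```

```text
(np.float64(0.5452024059836951), np.float64(0.12169466845188937), 0.14)
t 5.15 at [0.4896 0.3009 0.0443] [-1.7998e+02 -9.0000e-02  7.4200e+00] F [-1.2 -0.9  5.2] w 0.023 g 59.2
tool shift mm [ 32.  184.9 -95.7] spin 2.92
(np.float64(0.5675632482661309), np.float64(-0.16242677166205213), 0.14)
t 5.15 at [0.4896 0.3009 0.0443] [-1.7998e+02 -9.0000e-02  7.4200e+00] F [-1.2 -0.9  5.2] w 0.023 g 59.2
tool shift mm [ 17.5 469.5 -95.7] spin 2.92
```

step_arm --motion '[[-1,[0,0,-48],0],[-1,[0,0,-48],2.9],[-1,[4.1,46.8,0],0],[-1,[4.1,46.8,0],0],[-1,[4.1,46.8,0],0],[-1,[4.1,46.8,0],0],[-1,[4.1,46.8,0],0],[-1,[4.1,46.8,0],0],[-1,[4.1,46.8,0],0],[-1,[4.1,46.8,0],0],[-1,[4.1,46.8,0],0],[-1,[4.1,46.8,0],0]]'

```text
clock: 6.35
ee_pos: [0.5665, -0.1644, 0.1385]
eef_rot: [-3.141, 0.001, 0.079]
ft_force: [1.3, 0.2, -2.3]
width: 0.023
grasp_force: 59.9
```

step_arm --motion '[[-1,[0,0,0],0],[-1,[0,0,40],0],[-1,[0,0,30],0],[-1,[0,0,0],0],[-1,[0,0,0],0]]'

```text
clock: 6.85
ee_pos: [0.5666, -0.1622, 0.0693]
eef_rot: [-3.141, 0.001, 0.079]
ft_force: [0.6, 0.2, -1.8]
width: 0.0232
grasp_force: 60.2
```

Run:
```python
from meas import *
d(*J(-.083,-.125,.0545),4.5)
s=manip.get_image('side'); t=manip.get_image('top')
cv2.imwrite('pics/c2.png',cv2.resize(np.hstack([s[150:270,220:350],t[120:240,225:345]])[:,:,::-1],None,fx=3.1,fy=3.1))
```

```text
t 6.85 at [ 0.5666 -0.1622  0.0693] [-1.7997e+02  7.0000e-02  4.5400e+00] F [ 0.6  0.2 -1.8] w 0.0232 g 60.2
tool shift mm [ 0.9  0.3 14.8] spin 0.04
```

View pics/c2.png

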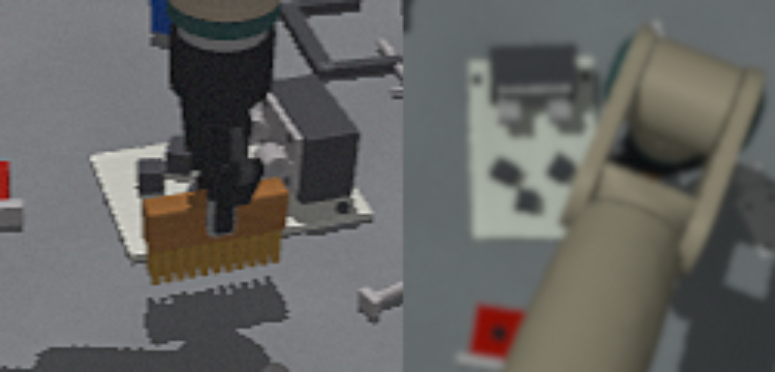

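Brush is held square beside the plate on its -y side; the bar ends (top crop) are at (507,172), (528,200) and (561,168). Sweep toward +y.

step_arm --motion '[[-1,[1,0,14.5],0],[-1,[0,0,0],0],[-1,[0,-20,0],0],[-1,[0,-20,0],0],[-1,[0,-15,0],0],[-1,[0,-15,0],0],[-1,[0,-15,0],0],[-1,[0,-15,0],0],[-1,[0,-15,0],0],[-1,[0,-15,0],0],[-1,[0,-15,0],0],[-1,[0,-15,0],0]]'

```text
clock: 8.15
ee_pos: [0.5552, -0.002, 0.0549]
eef_rot: [3.141, -0.0, 0.079]
ft_force: [0.5, -1.8, -1.8]
width: 0.0227
grasp_force: 60.3
```

step_arm --motion '[[-1,[0,-15,0],0],[-1,[0,-15,0],0],[-1,[0,-15,0],0],[-1,[0,-12,0],0],[-1,[0,0,0],0],[-1,[0,0,0],0]]'

```text
clock: 8.75
ee_pos: [0.5507, 0.054, 0.0548]
eef_rot: [3.142, 0.0, 0.079]
ft_force: [0.5, -0.1, -1.6]
width: 0.0226
grasp_force: 60.3
```

Run:
```python
from meas import *
d(*J(-.083,.092,.0545),4.5)
s=manip.get_image('side'); t=manip.get_image('top')
for c in('top','side'):
  for k in('scrap0','scrap1','scrap2'):
    print(c,k,[(round(r['p'],2),np.round(r['location'],3).tolist()) for r in manip.boxes_of(k,c)])
cv2.imwrite('pics/c3.png',cv2.resize(np.hstack([s[120:240,220:350],t[120:240,205:325]])[:,:,::-1],None,fx=3.1,fy=3.1))
```

```text
t 8.75 at [0.5507 0.054  0.0548] [1.80e+02 1.00e-02 4.55e+00] F [ 0.5 -0.1 -1.6] w 0.0226 g 60.3
tool shift mm [-0.2  0.   0.3] spin 0.05
top scrap0 []
top scrap1 []
top scrap2 []
side scrap0 []
side scrap1 []
side scrap2 []
```

View pics/c3.png

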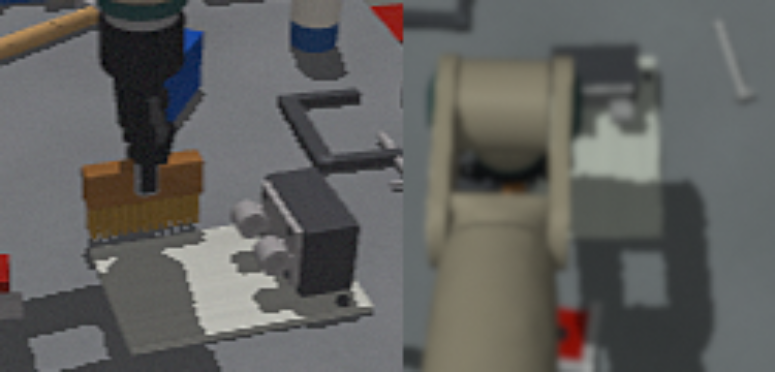

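The plate is clear: in the side crop the brush is at (145,190) beyond the far edge with nothing left on the plate. Lift and carry the brush back to its free spot.

step_arm --motion '[[-1,[0,0,-40],0],[-1,[0,0,-40],0],[-1,[-7,-41.9,0],0],[-1,[-7,-41.9,0],0],[-1,[-7,-41.9,0],0],[-1,[-7,-41.9,0],0],[-1,[-7,-41.9,0],0],[-1,[-7,-41.9,0],0],[-1,[0,0,0],-2.9],[-1,[0,0,40],0],[-1,[0,0,0],0]]'

```text
clock: 10.25
ee_pos: [0.4862, 0.2998, 0.0894]
eef_rot: [3.138, 0.009, 0.13]
ft_force: [-1.0, -0.1, -3.4]
width: 0.023
grasp_force: 60.2
```

Run:
```python
from meas import *
d(.489,.301,.0445,7.4)
s=manip.get_image('side'); t=manip.get_image('top')
for c in('side','top'):
  for k in('scrap0','scrap1','scrap2'):
    print(c,k,[(round(r['p'],2),np.round(r['location'],3).tolist()) for r in manip.boxes_of(k,c)])
cv2.imwrite('pics/c4.png',cv2.resize(np.hstack([s[120:240,220:350],t[120:240,175:295]])[:,:,::-1],None,fx=3.1,fy=3.1))
```

```text
t 10.25 at [0.4862 0.2998 0.0894] [179.79   0.53   7.44] F [-1.  -0.1 -3.4] w 0.023 g 60.2
tool shift mm [ 2.9 -0.8 44.9] spin 0.04
side scrap0 [(0.64, [0.629, -0.06, 0.006]), (0.45, [0.482, 0.29, 0.084])]
side scrap1 [(0.64, [0.629, -0.06, 0.006]), (0.45, [0.482, 0.29, 0.084])]
side scrap2 [(0.64, [0.629, -0.06, 0.006]), (0.45, [0.482, 0.29, 0.084])]
top scrap0 [(0.61, [0.561, 0.077, 0.024]), (0.51, [0.526, 0.071, 0.019])]
top scrap1 [(0.61, [0.561, 0.077, 0.024]), (0.51, [0.526, 0.071, 0.019])]
top scrap2 [(0.61, [0.561, 0.077, 0.024]), (0.51, [0.526, 0.071, 0.019])]
```

View pics/c4.png

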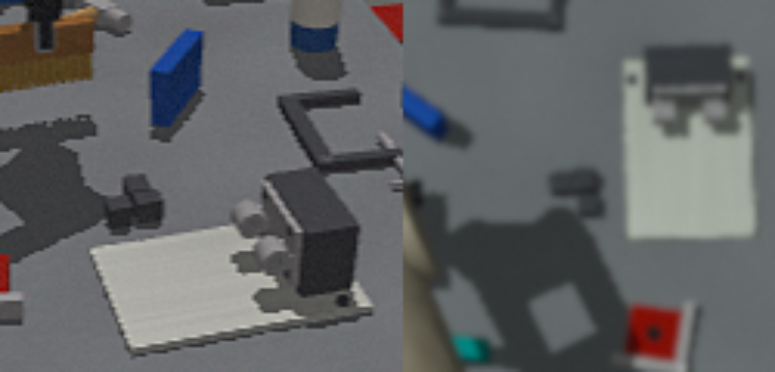

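All three bar ends lie on the table on the +y side (top crop (565,182), (583,185) and (590,203)), about 110 mm or more from the hinge centre line. Set the brush down.

step_arm --motion '[[-1,[2.5,0,22],0],[-1,[0,0,14],0],[-1,[0,0,6],0],[-1,[0,0,2],0],[-1,[0,0,0],0],[1,[0,0,0],0],[1,[0,0,0],0],[1,[0,0,0],0],[1,[0,0,0],0],[1,[0,0,-30],0],[1,[0,0,-40],0],[1,[0,0,-45],0]]'

```text
clock: 11.85
ee_pos: [0.4909, 0.301, 0.1662]
eef_rot: [3.141, 0.002, 0.129]
ft_force: [1.0, -0.1, 0.3]
width: 0.0857
grasp_force: 0.0
```

Run:
```python
from meas import *
d(.547,-.3084,.14,24.4)
s=manip.get_image('side')
for c in('side',):
    print([(round(r['p'],2),np.round(r['location'],3).tolist()) for r in manip.boxes_of('brush',c)])
# vector after spinning to yaw 24.4
o=manip.get_obs(); e=np.array([.547,-.3084])-o['ee_pos'][:2]; w=np.radians(24.4); print(1e3*e@[np.cos(w),np.sin(w)],1e3*e@[np.sin(w),-np.cos(w)])
```

```text
t 11.85 at [0.4909 0.301  0.1662] [1.7995e+02 1.3000e-01 7.4200e+00] F [ 1.  -0.1  0.3] w 0.0857 g 0.0
tool shift mm [-23.  611.6  26.2] spin -16.98
[(0.89, [0.262, 0.354, 0.044]), (0.7, [0.354, 0.18, 0.058]), (0.69, [0.631, 0.276, 0.048]), (0.63, [0.489, 0.293, 0.046]), (0.25, [0.557, 0.074, 0.018])]
-204.4676935697993 578.4364562926198
```

step_arm --motion '[[1,[-1.6,43.7,0],0],[1,[-1.6,43.7,0],0],[1,[-1.6,43.7,0],0],[1,[-1.6,43.7,0],0],[1,[-1.6,43.7,0],0],[1,[-1.6,43.7,0],0],[1,[-1.6,43.7,0],0],[1,[-1.6,43.7,0],0],[1,[-1.6,43.7,0],0],[1,[-1.6,43.7,0],0],[1,[-1.6,43.7,0],0],[1,[-1.6,43.7,0],0]]'

```text
clock: 13.15
ee_pos: [0.5401, -0.223, 0.1657]
eef_rot: [3.141, -0.0, 0.129]
ft_force: [0.4, -0.4, 0.0]
width: 0.0853
grasp_force: 0.0
```

step_arm --motion '[[1,[-1.6,43.7,0],0],[1,[-1.6,43.7,0],0],[1,[0,0,30],-8.5],[1,[0,0,30],-8.5],[1,[0,0,0],0],[1,[0,0,0],0]]'

```text
clock: 13.75
ee_pos: [0.5482, -0.308, 0.106]
eef_rot: [-3.141, 0.0, 0.422]
ft_force: [1.0, 0.6, 1.1]
width: 0.0854
grasp_force: 0.0
```

Run:
```python
from meas import *
d(.547,-.3084,.012,24.4)
s=manip.get_image('side')
for k in('leaf_mid','leaf_eye'):
    print([(round(r['p'],2),np.round(r['location'],3).tolist()) for r in manip.boxes_of(k,'side')])
cv2.imwrite('pics/c5.png',cv2.resize(s[220:330,230:360,::-1],None,fx=4,fy=4))
```

```text
t 13.75 at [ 0.5482 -0.308   0.106 ] [-1.7997e+02  3.0000e-02  2.4200e+01] F [1.  0.6 1.1] w 0.0854 g 0.0
tool shift mm [-1.3 -0.2 94. ] spin -0.2
[(0.55, [0.542, -0.311, 0.007])]
[(0.92, [0.552, -0.315, 0.008])]
```

View pics/c5.png

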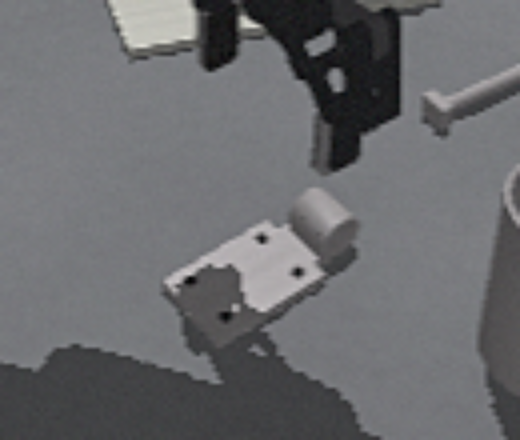

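step_arm --motion '[[0.45,[-1,0,30],-0.2],[0.45,[0,0,30],0],[0.45,[0,0,20],0],[0.45,[0,0,10],0],[0.45,[0,0,0],0],[0.45,[0,0,0],0]]'

```text
clock: 14.5
ee_pos: [0.5484, -0.3091, 0.0177]
eef_rot: [3.139, -0.001, 0.429]
ft_force: [0.7, -0.1, -0.4]
width: 0.0618
grasp_force: 0.0
```

step_arm --motion '[[0.45,[0,0,4],0],[0.45,[0,0,3],0],[0.45,[0,0,2],0],[0.45,[0,0,0],0]]'

```text
clock: 14.9
ee_pos: [0.5472, -0.3085, 0.0065]
eef_rot: [-3.141, 0.0, 0.43]
ft_force: [0.4, -0.6, -1.3]
width: 0.062
grasp_force: 0.0
```

step_arm --motion '[[0.45,[0,0,2],0],[0.45,[0,0,0],0],[0.45,[0,0,0],0]]'

```text
clock: 15.2
ee_pos: [0.5474, -0.3086, 0.0048]
eef_rot: [3.142, 0.0, 0.43]
ft_force: [0.4, -0.8, -0.5]
width: 0.062
grasp_force: 0.0
```

step_arm --motion '[[0.45,[0,0,2],0],[0.45,[0,0,1.5],0],[0.45,[0,0,0],0],[0.45,[0,0,0],0]]'

```text
clock: 15.6
ee_pos: [0.5474, -0.3086, 0.0012]
eef_rot: [-3.142, 0.0, 0.43]
ft_force: [-0.7, -1.1, 0.2]
width: 0.0621
grasp_force: 0.0
```

step_arm --motion '[[0.45,[0,0,1],0],[0.45,[0,0,1],0],[0.45,[0,0,0],0]]'

```text
clock: 15.9
ee_pos: [0.5473, -0.3086, -0.0009]
eef_rot: [-3.141, 0.0, 0.43]
ft_force: [-0.3, -0.7, -0.0]
width: 0.0622
grasp_force: 0.0
```

step_arm --motion '[[-1,[0,0,0],0],[-1,[0,0,0],0],[-1,[0,0,0],0],[-1,[0,0,0],0],[-1,[0,0,0],0]]'

```text
clock: 16.4
ee_pos: [0.5477, -0.3089, -0.0001]
eef_rot: [3.141, -0.001, 0.43]
ft_force: [-1.2, -0.7, 4.6]
width: 0.0477
grasp_force: 62.7
```

step_arm --motion '[[-1,[0,0,-10],0],[-1,[0,0,-25],0],[-1,[0,0,-35],0],[-1,[0,0,-40],0],[-1,[0,0,0],8],[-1,[0,0,0],8],[-1,[0,0,0],4.1],[-1,[0,0,0],0]]'

```text
clock: 17.2
ee_pos: [0.5468, -0.3082, 0.1084]
eef_rot: [-3.14, 0.002, 0.078]
ft_force: [-0.1, 0.8, -3.4]
width: 0.048
grasp_force: 62.7
```

Run:
```python
from h import *
d(*J(-.105,0,.11),4.5)
```

```text
t 17.2 at [ 0.5468 -0.3082  0.1084] [-1.7992e+02  1.0000e-01  4.4900e+00] F [-0.1  0.8 -3.4] w 0.048 g 62.7
tool shift mm [  10.1 -268.7   -1.6] spin -0.01
```

step_arm --motion '[[-1,[1.1,-30,0],0],[-1,[1.1,-30,0],0],[-1,[1.1,-30,0],0],[-1,[1.1,-30,0],0],[-1,[1.1,-30,0],0],[-1,[1.1,-30,0],0],[-1,[1.1,-30,0],0],[-1,[1.1,-30,0],0],[-1,[1.1,-28.7,0],0],[-1,[0,0,35],0],[-1,[0,0,30],0],[-1,[0,0,12],0]]'

```text
clock: 18.4
ee_pos: [0.5337, -0.0393, 0.0288]
eef_rot: [-3.14, 0.006, 0.081]
ft_force: [-1.7, 0.8, -2.3]
width: 0.0479
grasp_force: 62.9
```

step_arm --motion '[[-1,[0,0,0],0],[-1,[0,0,0],0]]'

```text
clock: 18.6
ee_pos: [0.5368, -0.0403, 0.0335]
eef_rot: [3.141, -0.001, 0.079]
ft_force: [-0.1, 0.2, -2.9]
width: 0.0477
grasp_force: 62.9
```

Run:
```python
from meas import *
d(*J(-.045,0,.031),4.5)
s=manip.get_image('side'); t=manip.get_image('top')
cv2.imwrite('pics/s6.png',s[:,:,::-1]); cv2.imwrite('pics/t6.png',t[:,:,::-1])
for c in('side','top'): print(c,[(round(r['p'],2),np.round(r['location'],3).tolist()) for k in('leaf_eye','jamb_eye') for r in manip.boxes_of(k,c)])
cv2.imwrite('pics/c6.png',np.hstack([cv2.resize(s[175:245,245:330,::-1],None,fx=5.4,fy=5.4,interpolation=cv2.INTER_CUBIC),cv2.resize(t[130:200,240:300,::-1],None,fx=5.4,fy=5.4,interpolation=cv2.INTER_CUBIC)]))
```

```text
t 18.6 at [ 0.5368 -0.0403  0.0335] [ 1.7998e+02 -7.0000e-02  4.5400e+00] F [-0.1  0.2 -2.9] w 0.0477 g 62.9
tool shift mm [59.1 -0.8  2.5] spin 0.04
side [(0.64, [0.527, -0.048, 0.041]), (0.81, [0.638, -0.072, 0.005])]
top [(0.98, [0.69, -0.042, 0.076]), (0.23, [0.673, -0.385, 0.092])]
```

View pics/c6.png

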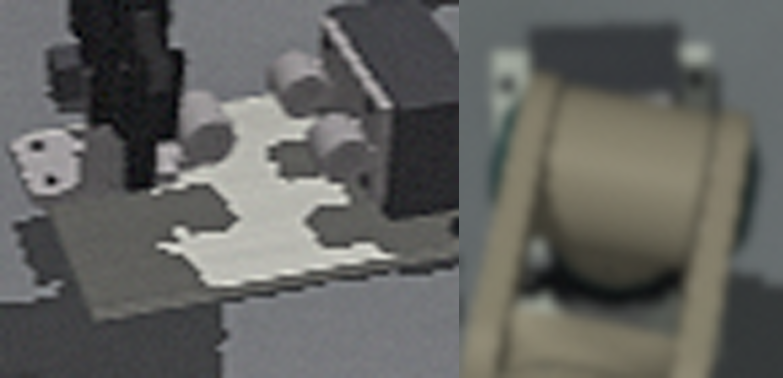

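Side crop: the loose knuckle at (205,125), level, with the fixed knuckles at (300,80) and (342,140). In the top view the arm hides it. I'll compare projected knuckle outlines with the image numerically.

```bash
cat > fit.py <<'E'
from h import *
def cyl(cam,cx,cz,y0,y1,dpx=(0,0)):
    P=[]
    for y in(y0,y1):
        for a in np.linspace(0,2*np.pi,40,endpoint=False):
            P.append(px(cam,J(cx+.014*np.cos(a),y,cz+.014*np.sin(a))))
    return cv2.convexHull(np.array(P,np.float32))[:,0,:]
def dens(h):
    h=np.vstack([h,h[:1]]); L=np.r_[0,np.cumsum(np.linalg.norm(np.diff(h,axis=0),axis=1))]; s=np.linspace(0,L[-1],150)
    return np.c_[np.interp(s,L,h[:,0]),np.interp(s,L,h[:,1])]
def shift(im,hull,R=3,ex=None):
    g=cv2.GaussianBlur(im.mean(2).astype(np.float32),(0,0),.6)
    G=np.hypot(cv2.Sobel(g,5,1,0),cv2.Sobel(g,5,0,1)); G=np.minimum(G,150); q=dens(hull); r=np.arange(-R,R+.01,.25)
    S=np.array([[cv2.remap(G,(q[:,0]+a).astype(np.float32),(q[:,1]+b).astype(np.float32),1).mean() for a in r] for b in r])
    i=np.unravel_index(S.argmax(),S.shape); w=np.clip(S-S.max()*.93,0,None); A,B=np.meshgrid(r,r)
    return (r[i[1]],r[i[0]]),((w*A).sum()/w.sum()).round(2),((w*B).sum()/w.sum()).round(2),S.max().round(0)
E
python3 - <<'E'
from fit import *
s=cv2.imread('pics/s6.png')[:,:,::-1]
o=manip.get_obs(); p=o['ee_pos']; th=np.radians(4.5); e=p[:2]-np.array(J(0,0)[:2]); X,Y=e@[np.cos(th),np.sin(th)],e@[-np.sin(th),np.cos(th)]
print('tcp in jamb',X,Y,p[2])
print('near',shift(s,cyl('side',0,.045,-.042,-.017)),'far',shift(s,cyl('side',0,.045,.017,.042)))
print('leaf',shift(s,cyl('side',X+.045,p[2]+.014,Y-.015,Y+.015)))
s0=cv2.imread('pics/s0.png')[:,:,::-1]
print('near0',shift(s0,cyl('side',0,.045,-.042,-.017)),'far0',shift(s0,cyl('side',0,.045,.017,.042)))
t0=cv2.imread('pics/t0.png')[:,:,::-1]
print('top near',shift(t0,cyl('top',0,.045,-.042,-.017)),'far',shift(t0,cyl('top',0,.045,.017,.042)))
b=px('side',(J(0,0,.045)))
for n,q in (('x',J(.01,0,.045)),('y',J(0,.01,.045)),('z',J(0,0,.055))): print(n,(px('side',q)-b).round(2))
E
```

```text
tcp in jamb -0.10423700607902672 -0.0006778395137287503 0.03326019599551156
near ((np.float64(0.0), np.float64(1.0)), np.float64(1.01), np.float64(1.24), np.float32(109.0)) far ((np.float64(0.75), np.float64(1.25)), np.float64(1.15), np.float64(1.55), np.float32(109.0))
leaf ((np.float64(-0.5), np.float64(0.75)), np.float64(-0.57), np.float64(0.61), np.float32(128.0))
near0 ((np.float64(0.0), np.float64(1.0)), np.float64(1.06), np.float64(1.25), np.float32(108.0)) far0 ((np.float64(1.0), np.float64(1.25)), np.float64(1.13), np.float64(1.55), np.float32(108.0))
top near ((np.float64(-0.5), np.float64(-0.25)), np.float64(-0.41), np.float64(0.09), np.float32(108.0)) far ((np.float64(0.0), np.float64(-0.5)), np.float64(-0.16), np.float64(-0.24), np.float32(108.0))
x [ 3.39 -0.55]
y [-1.23 -1.99]
z [ 0.2  -2.95]
```

step_arm --motion '[[-1,[10,-1.2,2],0],[-1,[10,0,0],0],[-1,[6,0,0],0],[-1,[0,0,0],0],[-1,[0,0,0],0]]'

```text
clock: 19.4
ee_pos: [0.5619, -0.0367, 0.0301]
eef_rot: [3.142, 0.0, 0.079]
ft_force: [0.2, 0.1, -3.8]
width: 0.0477
grasp_force: 62.9
```

Run:
```python
from fit import *
d(*J(-.045,0,.031),4.5)
s=manip.get_image('side'); cv2.imwrite('pics/s7.png',s[:,:,::-1])
o=manip.get_obs(); p=o['ee_pos']; th=np.radians(4.5); e=p[:2]-np.array(J(0,0)[:2]); X,Y=e@[np.cos(th),np.sin(th)],e@[-np.sin(th),np.cos(th)]
print('tcp in jamb',X,Y,p[2])
print('leaf',shift(s,cyl('side',X+.045,p[2]+.014,Y-.015,Y+.015)))
c=cv2.resize(s[180:235,260:335,::-1],None,fx=10,fy=10,interpolation=cv2.INTER_CUBIC)
def dr(h,du,dv,col): cv2.polylines(c,[((h+[du+.5-260,dv+.5-180])*10).astype(np.int32)],True,col,1)
dr(cyl('side',0,.045,-.042,-.017),.6,1.2,(0,0,255)); dr(cyl('side',0,.045,.017,.042),.6,1.2,(0,0,255))
dr(cyl('side',X+.045,p[2]+.014,Y-.015,Y+.015),-.5,.7,(0,200,0)); cv2.imwrite('pics/c7.png',c)
```

```text
t 19.4 at [ 0.5619 -0.0367  0.0301] [1.80e+02 3.00e-02 4.52e+00] F [ 0.2  0.1 -3.8] w 0.0477 g 62.9
tool shift mm [33.8  0.8 -0.9] spin 0.02
tcp in jamb -0.07897160032657179 0.0007453972234787953 0.030071567565614053
leaf ((np.float64(1.0), np.float64(0.75)), np.float64(1.12), np.float64(1.02), np.float32(120.0))
```

View pics/c7.png

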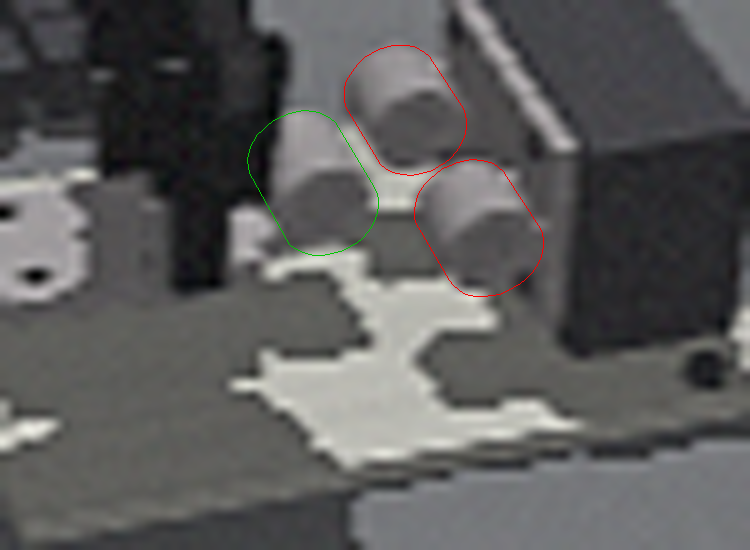

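The projected outlines match all three knuckles (loose one at (315,185), fixed ones at (405,110) and (480,230)) with the same residual, so the relative pose is good. Move in.

step_arm --motion '[[-1,[8,0,-0.9],0],[-1,[8,0,0],0],[-1,[6,0,0],0],[-1,[4,0,0],0],[-1,[0,0,0],0],[-1,[0,0,0],0]]'

```text
clock: 20.05
ee_pos: [0.5792, -0.0372, 0.0257]
eef_rot: [3.14, 0.025, 0.077]
ft_force: [-32.6, -12.0, -3.7]
width: 0.0477
grasp_force: 64.3
```

step_arm --motion '[[-1,[3,0,0],0],[-1,[3,0,0],0],[-1,[0,0,0],0],[-1,[0,0,0],0]]'

```text
clock: 20.45
ee_pos: [0.5844, -0.0366, 0.025]
eef_rot: [3.141, 0.027, 0.077]
ft_force: [-32.7, -11.7, -5.3]
width: 0.0476
grasp_force: 63.6
```

Run:
```python
from fit import *
d(*J(-.045,0,.031),4.5)
s=manip.get_image('side'); cv2.imwrite('pics/s8.png',s[:,:,::-1])
o=manip.get_obs(); p=o['ee_pos']; th=np.radians(4.5); e=p[:2]-np.array(J(0,0)[:2]); X,Y=e@[np.cos(th),np.sin(th)],e@[-np.sin(th),np.cos(th)]
print('tcp in jamb',X,Y,p[2], 'wrist',o['wrist_torque'])
```

```text
t 20.45 at [ 0.5844 -0.0366  0.025 ] [179.95   1.56   4.44] F [-32.7 -11.7  -5.3] w 0.0476 g 63.6
tool shift mm [11.3 -0.9 -6. ] spin -0.06
tcp in jamb -0.056300670261688356 -0.000914685377898251 0.025038296874045435 wrist [-1.77268114  5.17625229  0.14353855]
```

Contact (33 N): the knuckle caught the +y fixed knuckle. Back off and re-measure.

step_arm --motion '[[-1,[-12,0,0],0],[-1,[-14,0,0],0],[-1,[-6,0,0],0],[-1,[0,0,0],0],[-1,[0,0,0],0]]'

```text
clock: 21.0
ee_pos: [0.5627, -0.0367, 0.0316]
eef_rot: [3.141, -0.001, 0.079]
ft_force: [0.1, 0.4, -3.6]
width: 0.0474
grasp_force: 64.3
```

```bash
cat >> fit.py <<'E'
def pose():
    o=manip.get_obs(); p=o['ee_pos']; th=np.radians(4.5); e=p[:2]-np.array(J(0,0)[:2]); return e@[np.cos(th),np.sin(th)],e@[-np.sin(th),np.cos(th)],p[2]
def leafhull(X,Y,Z,yaw,pitch):
    # X,Y,Z eye in jamb frame, yaw rel. jamb
    P=[]
    for y in(-.015,.015):
        for a in np.linspace(0,2*np.pi,40,endpoint=False):
            v=np.array([.014*np.cos(a),y,.014*np.sin(a)]); c,s_=np.cos(yaw),np.sin(yaw)
            P.append(px('side',J(X+c*v[0]-s_*v[1],Y+s_*v[0]+c*v[1],Z+v[2])))
    return cv2.convexHull(np.array(P,np.float32))[:,0,:]
E
python3 - <<'E'
from fit import *
d(*J(-.045,0,.031),4.5)
s=manip.get_image('side'); cv2.imwrite('pics/s9.png',s[:,:,::-1])
X,Y,Z=pose(); print(X,Y,Z)
for a in (-8,-4,-2,0,2,4,8): print(a,shift(s,leafhull(X+.045,Y,Z+.014,np.radians(a),0)))
s7=cv2.imread('pics/s7.png')[:,:,::-1]
for a in (-8,-4,-2,0,2,4,8): print('before',a,shift(s7,leafhull(-.079+.045,.00075,.0301+.014,np.radians(a),0)))
E
```

```text
t 21.0 at [ 0.5627 -0.0367  0.0316] [ 1.7999e+02 -7.0000e-02  4.5200e+00] F [ 0.1  0.4 -3.6] w 0.0474 g 64.3
tool shift mm [33.   0.7  0.6] spin 0.02
-0.07800318438328138 0.0007127210686370096 0.03155642806961558
-8 ((np.float64(0.25), np.float64(-0.75)), np.float64(0.5), np.float64(-0.56), np.float32(111.0))
-4 ((np.float64(0.25), np.float64(-0.75)), np.float64(0.67), np.float64(-0.31), np.float32(110.0))
-2 ((np.float64(0.5), np.float64(-0.5)), np.float64(0.94), np.float64(-0.24), np.float32(110.0))
0 ((np.float64(0.5), np.float64(-0.75)), np.float64(1.16), np.float64(-0.13), np.float32(109.0))
2 ((np.float64(0.75), np.float64(-0.5)), np.float64(1.39), np.float64(-0.04), np.float32(109.0))
4 ((np.float64(3.0), np.float64(-2.5)), np.float64(1.58), np.float64(0.08), np.float32(110.0))
8 ((np.float64(3.0), np.float64(-2.5)), np.float64(1.88), np.float64(0.39), np.float32(111.0))
before -8 ((np.float64(0.5), np.float64(1.0)), np.float64(0.49), np.float64(1.01), np.float32(132.0))
before -4 ((np.float64(0.75), np.float64(1.0)), np.float64(0.68), np.float64(1.06), np.float32(126.0))
before -2 ((np.float64(0.75), np.float64(1.0)), np.float64(0.89), np.float64(1.06), np.float32(123.0))
before 0 ((np.float64(1.0), np.float64(0.75)), np.float64(1.13), np.float64(1.04), np.float32(120.0))
before 2 ((np.float64(1.25), np.float64(0.75)), np.float64(1.41), np.float64(0.91), np.float32(120.0))
before 4 ((np.float64(1.5), np.float64(0.75)), np.float64(1.69), np.float64(0.72), np.float32(120.0))
before 8 ((np.float64(1.75), np.float64(0.5)), np.float64(1.95), np.float64(0.58), np.float32(120.0))
```

Run:
```python
from fit import *
a=cv2.imread('pics/s7.png').mean(2).astype(np.float32); b=cv2.imread('pics/s9.png').mean(2).astype(np.float32)
def mt(n,u0,v0,u1,v1):
    U=8; T=cv2.resize(a[v0:v1,u0:u1],None,fx=U,fy=U,interpolation=cv2.INTER_CUBIC); R=5
    S=cv2.resize(b[v0-R:v1+R,u0-R:u1+R],None,fx=U,fy=U,interpolation=cv2.INTER_CUBIC)
    r=cv2.matchTemplate(S,T,cv2.TM_CCOEFF_NORMED); i=np.unravel_index(r.argmax(),r.shape); print(n,'du',i[1]/U-R,'dv',i[0]/U-R,r.max().round(3))
mt('rear plate',250,193,269,213); mt('rearB',252,196,266,212); mt('knuckle',286,190,299,206); mt('knuckB',284,192,298,205); mt('neck',283,199,288,208)
mt('gripper',262,181,285,197); mt('jamb',300,183,335,215)
G=[ (px('side',J(-.078+x,0,.0316+z))-px('side',J(-.079+x,0,.0301+z))).round(2) for x,z in((0,0),(.045,.01))]; print('expected rigid',G)
```

```text
rear plate du 0.125 dv 0.125 0.693
rearB du -3.125 dv 1.625 0.412
knuckle du -0.375 dv -0.375 0.634
knuckB du -0.375 dv -0.75 0.622
neck du 4.625 dv 2.25 0.665
gripper du 0.125 dv -0.125 0.962
jamb du 0.0 dv 0.0 0.997
expected rigid [array([ 0.35, -0.49]), array([ 0.36, -0.49])]
```

```bash
cat >> fit.py <<'E'
from scipy.optimize import minimize
from scipy.spatial.transform import Rotation as Rn
def parts():
    box=lambda x0,x1,y0,y1,z0,z1:np.array([[x,y,z] for x in(x0,x1) for y in(y0,y1) for z in(z0,z1)])
    a=np.linspace(0,2*np.pi,32,endpoint=False)
    k=np.array([[.045+.014*np.cos(t),y,.010+.014*np.sin(t)] for t in a for y in(-.015,.015)])
    return [box(-.05,.025,-.025,.025,-.004,.004),box(.02,.045,-.015,.015,-.004,.004),k]
def world(P,q):  # q: leaf_mid X,Y,Z in jamb mm; yaw,pitch(nose up +),roll deg
    R=Rn.from_euler('ZYX',[q[3],-q[4],q[5]],degrees=True).as_matrix(); L=P@R.T+np.array(q[:3])/1e3
    th=np.radians(4.5); return np.c_[J(L[:,0],L[:,1])[0],J(L[:,0],L[:,1])[1],L[:,2]]
def pxs(cam,W):
    m=CM[cam]; c=W@m['view'][:3,:3].T+m['view'][:3,3]; h=np.c_[c[:,0],-c[:,1],-c[:,2]]@m['K'].T; return h[:,:2]/h[:,2:]
UU=4
def sil(q,box,cam='side',off=(0,0)):
    u0,v0,u1,v1=box; m=np.zeros(((v1-v0)*UU,(u1-u0)*UU),np.uint8)
    for P in parts():
        h=cv2.convexHull((((pxs(cam,world(P,q))+off)-[u0,v0]+.5)*UU*16).astype(np.int32)); cv2.fillConvexPoly(m,h,1,shift=4)
    return cv2.resize(m.astype(np.float32),None,fx=1/UU,fy=1/UU,interpolation=cv2.INTER_AREA)
E
python3 - <<'E'
from fit import *
r=manip.trace('leaf','side'); print([(x['p'],x['mask'].sum(),np.argwhere(x['mask']).min(0).tolist(),np.argwhere(x['mask']).max(0).tolist()) for x in r])
M=r[0]['mask']; np.save('m9.npy',M)
g=cv2.imread('pics/s9.png').max(2)
v=np.argwhere(M); b=v.min(0)-3; e=v.max(0)+4
for i in range(b[0],e[0]): print(i,''.join('#' if M[i,j] else ('.' if g[i,j]<75 else ' ') for j in range(b[1],e[1])))
print('u0',b[1])
E
```

```text
[(0.8, np.int64(302), [194, 253], [212, 291])]
191      .................................       
192     ..................................       
193      .......  ........................       
194       ......        .................. #     
195       .....         ..................###    
196                     ..................###    
197                     ..   .............####.  
198                  #######.............#####   
199              ###########.............#####   
200           ###############  ....... #######   
201       ###################  .......#######    
202     #####################  .......######.    
203    ######################  ...... ####.      
204    ######################  ....... .         
205     #####################  ......            
206     #####################  ......            
207      ####################  ......            
208      ####################  .....       .     
209       ###################                    
210       ##################                     
211        #############                         
212        ########                              
213                                           .  
214                                              
215    ..                                     .  
u0 250
```

The leaf slipped in the fingers. I'll lay it flat on the open table and regrip it cleanly.

step_arm --motion '[[-1,[0,0,-30],0],[-1,[0,0,-30],0],[-1,[-5.4,32.6,0],0],[-1,[-5.4,32.6,0],0],[-1,[-5.4,32.6,0],0],[-1,[-5.4,32.6,0],0],[-1,[-5.4,32.6,0],0],[-1,[-5.4,32.6,0],0],[-1,[-5.4,32.6,0],0],[-1,[-5.4,32.6,0],0],[-1,[0,0,30],0],[-1,[0,0,30],0]]'

```text
clock: 22.3
ee_pos: [0.5401, -0.3019, 0.0314]
eef_rot: [3.14, -0.003, 0.077]
ft_force: [-0.7, 0.5, -3.4]
width: 0.0474
grasp_force: 64.3
```

step_arm --motion '[[-1,[0,0,12],0],[-1,[0,0,5],0],[-1,[0,0,3],0],[-1,[0,0,0],0]]'

```text
clock: 22.7
ee_pos: [0.5402, -0.3004, 0.0124]
eef_rot: [3.14, -0.002, 0.079]
ft_force: [-0.9, -0.4, -3.1]
width: 0.0475
grasp_force: 64.3
```

step_arm --motion '[[-1,[0,0,4],0],[-1,[0,0,3],0],[-1,[0,0,0],0],[-1,[0,0,0],0]]'

```text
clock: 23.1
ee_pos: [0.5397, -0.3003, 0.0048]
eef_rot: [3.141, -0.001, 0.079]
ft_force: [0.3, -0.4, -1.1]
width: 0.0476
grasp_force: 64.6
```

step_arm --motion '[[0.45,[0,0,0],0],[0.45,[0,0,0],0],[0.45,[0,0,0],0],[1,[0,0,0],0],[1,[0,0,0],0],[1,[0,0,-40],0],[1,[0,0,-45],0],[1,[0,-45,-20],0],[1,[0,-50,0],0],[1,[0,-50,0],0],[1,[0,-50,0],0],[1,[0,-30,0],0]]'

```text
clock: 24.3
ee_pos: [0.5211, -0.0728, 0.1094]
eef_rot: [-3.141, -0.0, 0.081]
ft_force: [-0.3, -1.0, -0.2]
width: 0.085
grasp_force: 0.0
```

Run:
```python
from meas import *
t=save('top','t10.png'); s=save('side','s10.png')
d(.54,-.30,.1,4.5)
for c in('top','side'):
    print(c,[(round(r['p'],2),np.round(r['location'],3).tolist()) for r in manip.boxes_of('leaf_mid',c)])
for z in (.008,): 
    q=px('top',(.54,-.30,0)).astype(int); go('leaf','top',t,(q[0]-16,q[1]-22,q[0]+17,q[1]+20),117,z)
    q=px('side',(.54,-.30,0)).astype(int); go('leaf','side',s,(q[0]-35,q[1]-22,q[0]+40,q[1]+25),135,z)
```

```text
t 24.4 at [ 0.5215 -0.0725  0.1095] [-1.7996e+02 -2.0000e-02  4.7700e+00] F [-0.7  0.2 -0.7] w 0.0851 g 0.0
tool shift mm [ -0.5 228.3   9.5] spin 0.27
top [(0.8, [0.523, -0.301, 0.008])]
side [(0.93, [0.524, -0.304, 0.009])]
leaf top [ 533.6 -307.9] [74.1 40.5] 50.3 [[494.0, -323.0], [525.0, -349.0], [573.0, -292.0], [542.0, -266.0]]
leaf side [ 518.1 -303.7] [82.3 50.2] 8.2 [[474.0, -285.0], [481.0, -334.0], [562.0, -323.0], [555.0, -273.0]]
```

step_arm --motion '[[1,[-2.4,45.2,0],0],[1,[-2.4,45.2,0],0],[1,[-2.4,45.2,0],0],[1,[-2.4,45.2,0],0],[1,[-2.4,45.2,0],0],[0.45,[0,0,30],-2.4],[0.45,[0,0,30],0],[0.45,[0,0,0],0]]'

```text
clock: 25.3
ee_pos: [0.5243, -0.3025, 0.044]
eef_rot: [-3.136, 0.007, 0.118]
ft_force: [-0.8, -0.0, 0.1]
width: 0.0619
grasp_force: 0.0
```

Run:
```python
from h import *
d(.5275,-.299,-.001,7)
```

```text
t 25.3 at [ 0.5243 -0.3025  0.044 ] [-179.68    0.41    6.76] F [-0.8 -0.   0.1] w 0.0619 g 0.0
tool shift mm [ 3.6 -3.  45. ] spin -0.24
```

step_arm --motion '[[0.45,[0,0,0],0],[0.45,[0,0,0],0]]'

```text
clock: 25.5
ee_pos: [0.5284, -0.3031, 0.0514]
eef_rot: [3.139, -0.002, 0.12]
ft_force: [-0.1, -0.4, 0.4]
width: 0.0617
grasp_force: 0.0
```

Run:
```python
from h import *
d(.5275,-.299,-.001,7)
```

```text
t 25.5 at [ 0.5284 -0.3031  0.0514] [ 1.7987e+02 -1.4000e-01  6.8900e+00] F [-0.1 -0.4  0.4] w 0.0617 g 0.0
tool shift mm [-0.4 -4.2 52.4] spin -0.11
```

step_arm --motion '[[0.45,[-0.4,-3.5,0],0],[0.45,[0,0,20],0],[0.45,[0,0,15],0],[0.45,[0,0,7],0],[0.45,[0,0,4],0],[0.45,[0,0,3],0],[0.45,[0,0,2],0],[0.45,[0,0,0],0],[0.45,[0,0,0],0]]'

```text
clock: 26.4
ee_pos: [0.5269, -0.2988, -0.0014]
eef_rot: [3.141, -0.001, 0.121]
ft_force: [-1.0, 0.1, 0.2]
width: 0.0619
grasp_force: 0.0
```

step_arm --motion '[[0.45,[0,0,1],0],[-1,[0,0,0],0],[-1,[0,0,0],0],[-1,[0,0,0],0],[-1,[0,0,0],0],[-1,[0,0,0],0]]'

```text
clock: 27.0
ee_pos: [0.5271, -0.299, -0.002]
eef_rot: [3.14, -0.001, 0.121]
ft_force: [-0.7, -0.5, 5.3]
width: 0.0478
grasp_force: 63.0
```

Run:
```python
from h import *
d(.5275,-.299,0,4.5)
s=save('side','s11.png')
print([(round(r['p'],2),np.round(r['location'],3).tolist()) for k in('leaf_eye',) for r in manip.boxes_of(k,'side')])
```

```text
t 27.0 at [ 0.5271 -0.299  -0.002 ] [ 1.7994e+02 -6.0000e-02  6.9100e+00] F [-0.7 -0.5  5.3] w 0.0478 g 63.0
tool shift mm [ 0.4  0.  -2. ] spin 2.41
[(0.71, [0.516, -0.303, 0.01])]
```

Run:
```python
from fit import *
s=cv2.imread('pics/s11.png')[:,:,::-1]; s0=cv2.imread('pics/s0.png')[:,:,::-1]
def hull(ex,ey,ez,yaw,h):
    P=[]
    for y in(-h,h):
        for a in np.linspace(0,2*np.pi,40,endpoint=False):
            x=.014*np.cos(a); c,q=np.cos(yaw),np.sin(yaw); P.append(px('side',(ex+c*x-q*y,ey+q*x+c*y,ez+.014*np.sin(a))))
    return cv2.convexHull(np.array(P,np.float32))[:,0,:]
y=np.radians(6.9)
for a in(-6,-3,0,3,6): print('now',a,shift(s,hull(.5271+.045*np.cos(y),-.299+.045*np.sin(y),.014,y+np.radians(a),.015)))
for a in(-6,-3,0,3,6): print('fix near',a,shift(s0,hull(*J(0,-.0295,.045),np.radians(4.5+a),.0125)),'far',shift(s0,hull(*J(0,.0295,.045),np.radians(4.5+a),.0125)))
b=px('side',(.57,-.29,.014)); print([(px('side',np.array((.57,-.29,.014))+e)-b).round(2) for e in np.eye(3)*.01])
```

```text
now -6 ((np.float64(-0.5), np.float64(0.5)), np.float64(-0.47), np.float64(0.89), np.float32(88.0))
now -3 ((np.float64(-0.5), np.float64(0.5)), np.float64(-0.51), np.float64(0.57), np.float32(90.0))
now 0 ((np.float64(-0.5), np.float64(0.5)), np.float64(-0.46), np.float64(0.47), np.float32(92.0))
now 3 ((np.float64(-0.5), np.float64(0.5)), np.float64(-0.41), np.float64(0.45), np.float32(92.0))
now 6 ((np.float64(-0.5), np.float64(0.5)), np.float64(-0.38), np.float64(0.42), np.float32(91.0))
fix near -6 ((np.float64(0.0), np.float64(1.0)), np.float64(0.36), np.float64(1.05), np.float32(110.0)) far ((np.float64(0.75), np.float64(1.25)), np.float64(1.24), np.float64(1.49), np.float32(108.0))
fix near -3 ((np.float64(0.0), np.float64(1.0)), np.float64(0.77), np.float64(1.16), np.float32(109.0)) far ((np.float64(0.75), np.float64(1.25)), np.float64(1.16), np.float64(1.54), np.float32(108.0))
fix near 0 ((np.float64(0.0), np.float64(1.0)), np.float64(1.06), np.float64(1.25), np.float32(108.0)) far ((np.float64(1.0), np.float64(1.25)), np.float64(1.13), np.float64(1.55), np.float32(108.0))
fix near 3 ((np.float64(0.0), np.float64(1.0)), np.float64(1.21), np.float64(1.31), np.float32(107.0)) far ((np.float64(1.0), np.float64(1.25)), np.float64(1.13), np.float64(1.56), np.float32(108.0))
fix near 6 ((np.float64(0.25), np.float64(1.0)), np.float64(1.27), np.float64(1.36), np.float32(107.0)) far ((np.float64(1.0), np.float64(1.5)), np.float64(1.14), np.float64(1.56), np.float32(109.0))
[array([ 4.32, -0.61]), array([-1.2 , -3.28]), array([ 0.25, -3.12])]
```

step_arm --motion '[[-1,[0,0,-10],0],[-1,[0,0,-25],0],[-1,[0,0,-35],0],[-1,[0,0,-30],0],[-1,[0,0,0],2.4],[-1,[0,0,0],0],[-1,[0,0,0],0]]'

```text
clock: 27.8
ee_pos: [0.5259, -0.298, 0.0958]
eef_rot: [-3.14, 0.002, 0.08]
ft_force: [0.1, 0.3, -3.7]
width: 0.048
grasp_force: 62.9
```

Run:
```python
from h import *
d(*J(-.085,-.0025,.029),4.5)
```

```text
t 27.8 at [ 0.5259 -0.298   0.0958] [-1.799e+02  1.300e-01  4.580e+00] F [ 0.1  0.3 -3.7] w 0.048 g 62.9
tool shift mm [  50.5 -254.4   66.8] spin 0.08
```

step_arm --motion '[[-1,[5.6,-31.8,0],0],[-1,[5.6,-31.8,0],0],[-1,[5.6,-31.8,0],0],[-1,[5.6,-31.8,0],0],[-1,[5.6,-31.8,0],0],[-1,[5.6,-31.8,0],0],[-1,[5.6,-31.8,0],0],[-1,[5.6,-31.8,0],0],[-1,[5.7,0,20],0],[-1,[0,0,25],0],[-1,[0,0,15],0],[-1,[0,0,6.5],0]]'

```text
clock: 29.0
ee_pos: [0.5552, -0.0409, 0.0278]
eef_rot: [-3.141, 0.005, 0.079]
ft_force: [-0.1, 0.0, -3.0]
width: 0.0482
grasp_force: 63.0
```

step_arm --motion '[[-1,[0,0,0],0],[-1,[0,0,0],0],[-1,[0,0,0],0]]'

```text
clock: 29.3
ee_pos: [0.5578, -0.0413, 0.032]
eef_rot: [3.141, -0.002, 0.079]
ft_force: [-0.3, 0.4, -3.4]
width: 0.0481
grasp_force: 63.0
```

Run:
```python
from fit import *
d(*J(-.045,-.0025,.029),4.5)
s=save('side','s12.png'); X,Y,Z=pose(); print(X,Y,Z,manip.get_obs()['wrist_torque'].round(2))
for a in(-4,0,4): print(a,shift(s,leafhull(X+.045,Y,Z+.016,np.radians(a),0)))
r=manip.trace('leaf','side'); M=r[0]['mask']; g=s.max(2); v=np.argwhere(M); b=v.min(0)-3; e=v.max(0)+4
for i in range(b[0],e[0]): print(i,''.join('#' if M[i,j] else ('.' if g[i,j]<75 else ('o' if g[i,j]<125 else ' ')) for j in range(b[1],e[1]+14)))
print('u0',b[1])
```

```text
t 29.3 at [ 0.5578 -0.0413  0.032 ] [ 1.7997e+02 -1.2000e-01  4.5000e+00] F [-0.3  0.4 -3.4] w 0.0481 g 63.0
tool shift mm [38.2 -1.   3. ] spin 0.0
-0.0833206042834128 -0.0034873448818827334 0.031913451010392585 [-0.06  0.06  0.01]
-4 ((np.float64(0.5), np.float64(0.75)), np.float64(0.69), np.float64(0.67), np.float32(127.0))
0 ((np.float64(0.75), np.float64(0.75)), np.float64(1.14), np.float64(0.59), np.float32(122.0))
4 ((np.float64(1.25), np.float64(0.75)), np.float64(1.66), np.float64(0.46), np.float32(118.0))
189 o.................................oooooooooo    ooooooooo.o  
190 o.................................o  ooooooo ooooooooooooo.  
191  o................................o     oooooooooooooooooooo 
192 o.................................#####    ooooooo.oooooooo.o
193 oo.......oo.......................#######  oooooooooooooooo..
194 o o......o     o.................########   oooooooooo..ooo..
195 ooo.....o oooooo.................#########   oooooo......oo..
196 oo     ooooooooo.................##########  oo.ooooo   o..o.
197 ooooooooooo    o...o............###########o   
[... 443 characters left out ...]
.########### oooooooooooooooooooo
205     ################.o.......########       ooooooooooooooooo
206     ################.o.......#####          ooooooooooooooooo
207     ################.oo.......##.           .oooooooooooooo..
208      ###############.o.......o                       o.ooo...
209      ##############ooo......o  oo  ooooo.               ooo..
210       ############oooooooooooooooooooooooo              ooooo
211       .######ooooooooooooooooooooooooooooo               oooo
212 o   oooooooooooooooooooooooooooooooooooooo               oooo
213 o   ooooooooooooooooooooooooooooooooooooooo        ..oooooooo
214 oo  ooooooooooooooooooooooooooooooooooooooo.      ooooooooooo
u0 253
```

step_arm --motion '[[-1,[5,0,3],0],[-1,[5,0,0],0],[-1,[3,0,0],0],[-1,[2,0,0],0],[-1,[0,0,0],0]]'

```text
clock: 29.9
ee_pos: [0.5723, -0.0398, 0.0277]
eef_rot: [3.142, -0.0, 0.079]
ft_force: [-0.1, -0.5, -3.8]
width: 0.0481
grasp_force: 63.1
```

step_arm --motion '[[-1,[2,0,0],0],[-1,[2,0,0],0],[-1,[0,0,0],0]]'

```text
clock: 30.2
ee_pos: [0.5762, -0.0396, 0.0278]
eef_rot: [3.141, -0.0, 0.079]
ft_force: [0.3, 0.9, -4.1]
width: 0.048
grasp_force: 63.1
```

step_arm --motion '[[-1,[3,0,-1],0],[-1,[3,0,0],0],[-1,[2,0,0],0],[-1,[0,0,0],0],[-1,[0,0,0],0]]'

```text
clock: 30.7
ee_pos: [0.5839, -0.0389, 0.0286]
eef_rot: [3.142, 0.0, 0.079]
ft_force: [0.6, 0.4, -2.5]
width: 0.0478
grasp_force: 63.1
```

step_arm --motion '[[-1,[3,0,0],0],[-1,[2,0,0],0],[-1,[2,0,0],0],[-1,[0,0,0],0],[-1,[0,0,0],0]]'

```text
clock: 31.2
ee_pos: [0.5909, -0.0384, 0.0286]
eef_rot: [3.142, 0.0, 0.079]
ft_force: [-0.2, -0.9, -3.3]
width: 0.0481
grasp_force: 63.1
```

Run:
```python
from fit import *
d(*J(-.0462,-.0033,.029),4.5); print(pose(),manip.get_obs()['wrist_torque'].round(2))
```

```text
t 31.2 at [ 0.5909 -0.0384  0.0286] [1.80e+02 1.00e-02 4.52e+00] F [-0.2 -0.9 -3.3] w 0.0481 g 63.1
tool shift mm [ 3.8  0.1 -0.4] spin 0.02
(np.float64(-0.049986810596406646), np.float64(-0.003170590219918548), np.float64(0.02862765223242627)) [0.   0.02 0.01]
```

step_arm --motion '[[-1,[2,0,-0.4],0],[-1,[2,0,0],0],[-1,[0,0,0],0],[-1,[0,0,0],0]]'

```text
clock: 31.6
ee_pos: [0.5949, -0.0381, 0.0291]
eef_rot: [3.142, 0.0, 0.079]
ft_force: [-0.9, -0.5, -3.3]
width: 0.048
grasp_force: 63.1
```

step_arm --motion '[[-1,[1,0,0],0],[-1,[0,0,0],0],[-1,[0,0,0],0]]'

```text
clock: 31.9
ee_pos: [0.5959, -0.038, 0.0291]
eef_rot: [3.142, -0.0, 0.079]
ft_force: [0.9, 0.2, -2.9]
width: 0.0475
grasp_force: 63.1
```

step_arm --motion '[[-1,[1,0,0],0],[-1,[0,0,0],0],[-1,[0,0,0],0]]'

```text
clock: 32.2
ee_pos: [0.5969, -0.0379, 0.0291]
eef_rot: [3.142, -0.0, 0.079]
ft_force: [0.2, -0.5, -3.7]
width: 0.048
grasp_force: 63.1
```

Now about 2 mm past the estimate with no contact; continue the gentle probe.

step_arm --motion '[[-1,[1,0,0],0],[-1,[0,0,0],0],[-1,[0,0,0],0]]'

```text
clock: 32.5
ee_pos: [0.5978, -0.0379, 0.029]
eef_rot: [3.142, 0.0, 0.079]
ft_force: [-0.6, -0.3, -2.9]
width: 0.048
grasp_force: 63.0
```

step_arm --motion '[[-1,[1,0,0],0],[-1,[0,0,0],0],[-1,[0,0,0],0]]'

```text
clock: 32.8
ee_pos: [0.5979, -0.0379, 0.0286]
eef_rot: [-3.141, 0.003, 0.079]
ft_force: [-5.4, -0.8, -1.8]
width: 0.0478
grasp_force: 63.2
```

Run:
```python
from fit import *
print(pose(),manip.get_obs()['ft_force'].round(1),manip.get_obs()['wrist_torque'].round(2))
```

```text
(np.float64(-0.042993121591793075), np.float64(-0.0031900036204842927), np.float64(0.028568371909903995)) [-5.4 -0.8 -1.8] [-0.08  0.81  0.01]
```

step_arm --motion '[[-1,[-3,0,0],0],[-1,[0,0,0],0],[-1,[0,0,0],0],[-1,[0,0,0],0],[-1,[0,0,0],0],[-1,[0,0,0],0]]'

```text
clock: 33.4
ee_pos: [0.596, -0.038, 0.0291]
eef_rot: [3.141, -0.0, 0.079]
ft_force: [0.7, 0.3, -4.1]
width: 0.0481
grasp_force: 63.1
```

Run:
```python
from fit import *
o=manip.get_obs(); print(pose(),o['ft_force'].round(1),o['wrist_torque'].round(2),o['eef_rot'].round(3))
s=save('side','s13.png')
r=manip.trace('leaf','side'); M=r[0]['mask']; g=s.max(2); v=np.argwhere(M); b=v.min(0)-3; e=v.max(0)+4
for i in range(180,e[0]): print(i,''.join('#' if M[i,j] else ('.' if g[i,j]<75 else ('o' if g[i,j]<125 else ' ')) for j in range(b[1],325)))
for k in('scrap0','brush'): print([(round(x['p'],2),np.round(x['location'],3).tolist()) for x in manip.boxes_of(k,'side')])
# visible end-face check: near fixed knuckle hull vs leaf residual now
X,Y,Z=pose(); print(shift(s,leafhull(X+.045,Y,Z+.016,0,0)))
```

```text
(np.float64(-0.044913778401341635), np.float64(-0.0031655275255434616), np.float64(0.029122376690414408)) [ 0.7  0.3 -4.1] [-0.01 -0.   -0.02] [ 3.141 -0.     0.079]
180 o.oo ooooo  o...................o o o oo  ....o..oo.oooo...
181 ....oo ooooo  o.................o     o.   o..o..ooo.ooo...
182 oooo.oo ooo o o.................oo.oooo.o  o.....o.oo.o.o.o
183 ooo..oo oooooo......................o o..o  .....o...oo..oo
184 ooooooooooooo o.....................o o...  o...o.oooo.oooo
185 .......o oooo o.......ooo...........ooo.o.o  o.o.o..o....oo
186 .......o oooo  o....................o  ooo.o  ..o...o.ooo.o
187 .......ooooooo o....................  o.ooo.  o..o.....o.oo
188 .......o ooooo o....................   oooo.o  o......ooooo
189 .......o o ooo o....................oo ooooo.o  ....o.oooo.
190 ......oooooooo o...................#####oooo..   o..o....o.
191 ......o ooooo oo...................######.ooo.o  o...ooo...
192 ......oooooooooo...................#######.ooo.o  o.oo.oo..
193 .....o ooooooooo..................########oooo..o  o..ooooo
194       ooooooooo...................
[... 822 characters left out ...]
.....oooooooooooooooo...oo.........
208       ##############ooo.....ooooooooooooooooo...oo.........
209     .oo########ooooooooooooooooooooooooooooooo..oo.........
210    .oooo##oooooooooooooooooooooooooooooooooooooooo.........
211     oooooooooooooooooooooooooooooooooooooooooooooo.........
212      ooooooooooooooooooooooooooooooooooooooooooooo.........
213      oooooooooooooooooooooooooooooooooooooooooooo..........
[(0.59, [0.531, 0.065, 0.02]), (0.17, [0.581, -0.045, 0.039])]
[(0.97, [0.491, 0.293, 0.044]), (0.76, [0.355, 0.179, 0.061]), (0.64, [0.608, 0.254, 0.046]), (0.57, [0.262, 0.353, 0.042])]
((np.float64(3.0), np.float64(-3.0)), np.float64(1.4), np.float64(-0.19), np.float32(115.0))
```

```bash
python3 -c "
from workcell import manip
print(manip.finish_job())"
```

```text
the job is handed in; nothing more can be done
None
```

The job is handed in: the bar ends are off the plate, the brush is set down and let go on the table, and the leaf is held level in the gap, but I haven't seen the judge's verdict. On the first insertion the leaf hit a fixed knuckle (about 33 N) and slipped, so I laid it flat, regripped it and set x from a light touch on the jamb, then a 2 mm back-off.

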